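# Switch on the jar sealer under its splash guard

## Task

Switch on the jar sealer at the larger of the two bench switch boxes: lift its hinged splash guard well open, push the toggle lever beneath it all the way over to its other side, then lower the guard until it is fully closed again. Leave the guard of the smaller box shut.

Things in the scene. Friction and masses are not known exactly. Their poses are not given: they have to be found in the camera images.
- switch_box: The larger switch box, fixed to the table: bare metal, 150 (x) by 130 (y) by 60 mm high, flat white panel on top. Origin: centre of its underside, on the table. x points from its front (faces the robot, yaw within 0.35 rad) to its rear, where the guard is hinged; y to its left, z up. Hinge axis along y at x = +60, z = 60 mm. Toggle pivot at x = -10, y = 0, z = 60 mm.
- guard (a joint): Hinge of the larger box's guard, rad: 0 = shut, grows as the front edge is lifted up and over to the rear, stop at 1.9. An opaque grey hood 115 mm long (x), 105 wide, 54 high, 3 mm walls, open underneath and at the hinge end. Stiff hinge (0.12 N m): it stays at any angle where it is left. Past 1.5 rad the whole hood is behind the hinge and the panel is clear.
- guard_handle (a point): Centre of the black handle on the guard: a bar 26 mm long along the box's y, 18 mm thick, on a 12 mm stem, 32 mm above the hood's top. Shut, it is 95 mm in front of the hinge axis and 86 mm above it (box frame x = -35, y = 0, z = 146 mm); it swings round the hinge with the guard. Pinched from above by its two ends, it turns between the fingers as the guard swings.
- toggle (a joint): Toggle lever on the larger box, under the guard, rad: starts within 0.12 of 0 (leaning 0.5 rad from upright to the box's right, -y); 1.0 = leaning 0.5 rad to its left (+y), a hard stop. Steel rod 9 mm thick, 40 mm from pivot to the centre of its black 15 mm ball end. It swings sideways, in the box's y-z plane; 2 to 4 N moves it; it stays where it is left.
- small_guard (a joint): Hinge of the smaller box's guard, rad, 0 = shut, to be left shut. The smaller box (100 by 90 mm, 60 mm high, guard 75 by 70 mm) looks like the larger one and stands beside it, left or right, its centre at least 220 mm away across the table.
Not all that is in view belongs to the job. Leave any green or purple look-alike of the switch_box alone.

How it is judged:
By the outcome, as a careful person would: the job done as asked, in the order asked, and still so for the second after the job is handed in, with the robot touching nothing.
It also fails if it takes over 56 s, if anything falls off the work surface, if the arm or the gripper's body presses on something with over 40 N, if the wrist force passes 120 N, or if a joint passes its speed limit or range.

## Robot

A 7-joint arm with a two-finger parallel gripper is mounted at the origin on the work surface. World frame = base frame: x ahead of the robot, y to its left, z up, the work surface at z = 0. Lengths are in m, angles in rad, forces in N, time in s.
With the tool pointing down it reaches from about 0.4 to 0.9 m from the base axis. Payload 5.6 kg.
Tool frame: the origin (TCP) lies on the mounting face of the last link; the fingertips stand 190 mm ahead of it and the grasp point (between the pads) lies 171 mm ahead of it; z points along the fingers, y is the line along which they close (so a half turn about z gives the same grasp; the last joint's range is limited). The gripper opens to 92 mm and grips with 3 to 60 N. Pads are 20 mm wide; open, the fingers measure 128 mm over their backs; the gripper's body (75 mm by 189 mm) begins 69 mm behind the grasp point.
Start: joints at [1.255, 0.468, -0.012, 1.603, 0.006, 1.071, -0.056], TCP at [0.175, -0.626, 0.405] pointing down, gripper open.
Joint ranges: [-2.53, 2.53], [-0.31, 2.02], [-1.57, 1.55], [0.28, 2.44], [-1.29, 4.43], [0.15, 1.84], [-2.92, 2.92]. Speed limits (rad/s): [2.57, 2.57, 3.14, 3.14, 3.14, 3.14, 3.14].

## Interface

Orientations are given as a unit quaternion [x, y, z, w].
In Python, from station import readout, vision, r, finder gives the robot as it stands.
- The arm moves only by the tool send_rows, never from a script. Its argument "moves" is a list of rows, each a list of 6 numbers: the shift along the world's x, y, z in units of 40 mm (1.0 is 40 mm), then the turn, a rotation vector about the world's x, y, z in units of 5 degrees (1.0 is 5 degrees). A call has 1 to 5 rows; each row is the pose to reach, as a shift and turn from the pose commanded when the call began; what a row does not reach only later rows make up. A row lasts 1/10 s, in which the tool goes at most 50 mm and 8.59 degrees, less where a joint would pass 70% of its speed; a pose out of reach is approached as far as the arm can. A call with a gripper value outside its range is refused whole. "grip" is the closure in counts, from 0 (fully open) to 255 (shut), set as the call begins (left out, the last holds). The fingers move at their own pace and stop on an object; "force" is the grip in N (left out, the last holds). Time passes only in rows, so rows that repeat a pose let the fingers close. It gives the time, the measured TCP pose, the force, the opening and the grip force at its end, in the units of the state.
- readout.get_state(): the state, without advancing time (a new reading comes with each control period).
- vision.snapshot(name): name is "scene" or "side" or "wrist"; returns the picture (480x640x3 uint8, red, green, blue); there is no depth.
- vision.calibration(name): a dict with "fovy" (degrees; the focal length in pixels is half the picture's height over the tangent of half this angle, whatever the lens; pixels are square), "cx", "cy" (the principal point, pixels), "world_from_camera" (4x4, takes a point from camera to world coordinates). Camera axes: x right, y down, z forward; pixel columns grow to the right and rows downward; lengths in m; the calibration is good to about 2 mm. A picture is of the moment at which its call begins: read the wrist's pose just before it. calibration takes no time and is no camera call; for the wrist camera it gives the pose at the moment of the call.
- r.job_done(): hands the job in; it is judged then, once.
Trained networks look in the newest picture that a camera, given by its name, has taken for a name from the list of things; names that differ only in an ending like _2 or _b are one class to them, and where a whole thing is asked for, a point or a joint stands for the part that bears it (a point fixed in the world has none). Each returns a list of dicts, best first, with "p" (0 to 1); they miss things now and then, are a little off and sometimes report something else, mostly with a low value. They report only what shows in the picture. A call takes as long as a camera call. They do not tell look-alikes from the thing itself.
- finder.spot_in(name, camera): "box" ([left, top, right, bottom] in pixels, round what is visible of it).
- finder.silhouettes(name, camera): "region" (480x640 bool, what is visible of it) and "box" ([left, top, right, bottom] in pixels, round what is visible of it).
The state is a dict: "t": time; "q": joint angles; "qd": joint speeds; "joint_torque": joint torques, N m; "position": TCP position; "tcp_rot": TCP orientation; "force": force on the tool from outside, world axes, zero at the start; "torque": the same for the moment, N m; "width": finger opening in m; "finger_force": force on a finger pad.
Only numpy, scipy, OpenCV 4.12 (cv2) and the standard library are available. Lean on these libraries where they do the work, as an engineer would, in place of code of your own. Each camera call takes 0.05 s, during which the arm holds its last target. There are 200 camera calls.

## Working session

There is one attempt and no reset: what is moved stays moved. The work goes in short steps, Python scripts to look and compute and a tool call to move; the robot and the scene stay as the last step left them, time stands still between calls to the robot, and variables do not carry over. Pictures are saved under pics/ and viewed, at most 10 in all, crops included, and the job is handed in when it is done.

Besides the shell and the picture viewer there is one more tool, called after ">>>" as name(argument=value, ...) on one line, values as JSON. send_rows: Moves the arm, as the interface text tells. Its arguments: {"type":"object","properties":{"moves":{"type":"array"},"grip":{"type":"number"},"force":{"type":"number"}},"required":["moves"]}

```bash
mkdir -p pics; python3 - <<'E'
from station import readout, vision, r, finder
import cv2,numpy as np
ims=[]
for c in("scene","side"):
    im=vision.snapshot(c);cv2.imwrite(f"pics/{c}0.png",im[:,:,::-1])
    k=vision.calibration(c);print(c,k["fovy"],k["cx"],k["cy"],np.round(k["world_from_camera"],3).tolist())
    for n in("switch_box","guard","guard_handle"):
        print(c,n,[(np.round(d["box"]).tolist(),round(d["p"],2)) for d in finder.spot_in(n,c)])
s=readout.get_state();print(s["t"],s["position"],s["tcp_rot"],s["force"],s["width"])
E
```

```text
scene 47.15347071442969 314.56024540303866 235.41924518226455 [[0.831, 0.323, -0.453, 1.018], [0.556, -0.474, 0.682, -0.998], [0.005, -0.819, -0.574, 0.814], [0.0, 0.0, 0.0, 1.0]]
scene switch_box [([111.0, 279.0, 213.0, 382.0], 0.95), ([430.0, 166.0, 509.0, 245.0], 0.73), ([172.0, 204.0, 257.0, 288.0], 0.67), ([297.0, 204.0, 378.0, 292.0], 0.65)]
scene guard [([441.0, 172.0, 503.0, 221.0], 0.97), ([118.0, 277.0, 206.0, 358.0], 0.95), ([299.0, 206.0, 372.0, 266.0], 0.85), ([175.0, 206.0, 248.0, 265.0], 0.68)]
scene guard_handle [([177.0, 205.0, 245.0, 267.0], 0.86), ([303.0, 204.0, 372.0, 266.0], 0.78), ([116.0, 276.0, 201.0, 354.0], 0.64), ([438.0, 166.0, 506.0, 220.0], 0.62)]
side 49.06940461769086 318.23701694939064 241.61147036209525 [[-0.988, -0.111, 0.11, 0.331], [-0.156, 0.76, -0.631, 0.63], [-0.014, -0.641, -0.768, 1.014], [0.0, 0.0, 0.0, 1.0]]
side switch_box [([266.0, 220.0, 349.0, 298.0], 0.92), ([132.0, 338.0, 234.0, 438.0], 0.84), ([347.0, 120.0, 414.0, 183.0], 0.84), ([374.0, 185.0, 447.0, 260.0], 0.57)]
side guard [([388.0, 187.0, 445.0, 240.0], 0.92), ([277.0, 218.0, 334.0, 277.0], 0.79), ([360.0, 115.0, 410.0, 163.0], 0.76), ([133.0, 338.0, 218.0, 422.0], 0.58)]
side guard_handle [([134.0, 337.0, 220.0, 419.0], 0.96), ([276.0, 222.0, 337.0, 280.0], 0.94), ([389.0, 186.0, 443.0, 236.0], 0.92), ([358.0, 116.0, 408.0, 159.0], 0.66)]
0.4 [ 0.17504957 -0.62594215  0.40457691] [ 9.90718308e-01  1.35930955e-01 -3.93769587e-05 -9.46407282e-05] [-0.80418373  0.0797377   0.07492044] 0.09198381457714935
```

View pics/scene0.png

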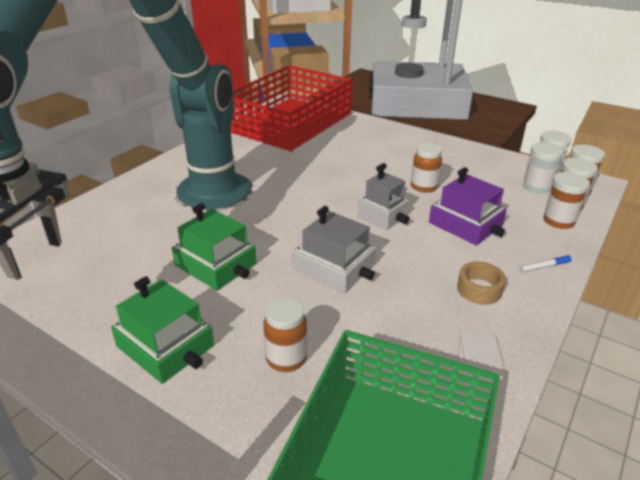

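View pics/side0.png

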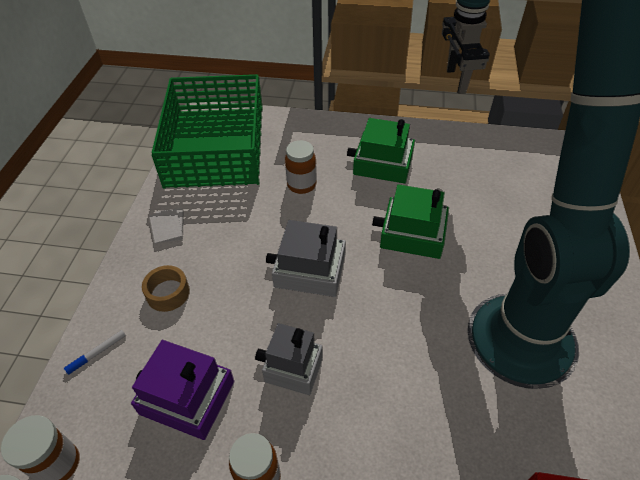

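Possible matches, by scene and side pixel:
- Large grey box: (335,250) / (307,257)
- Small grey box: (385,198) / (290,357)
- Two green boxes: (163,330) / (385,150) and (214,247) / (413,220)
- Purple box: (468,207) / (183,388)

I choose the larger grey box. Next I fit its pose and check it in a crop.

```bash
cat > h.py <<'E'
import numpy as np,cv2
from station import vision,finder
def proj(P,k):
    W=np.linalg.inv(k["world_from_camera"]);p=np.asarray(P)@W[:3,:3].T+W[:3,3]
    f=240/np.tan(np.radians(k["fovy"])/2)
    return p[:,:2]/p[:,2:]*f+[k["cx"],k["cy"]]
def cub(x0,x1,y0,y1,z0,z1): return np.array([[x,y,z] for x in(x0,x1) for y in(y0,y1) for z in(z0,z1)])/1000
BOX=cub(-75,75,-65,65,0,60);HOOD=cub(-55,60,-52.5,52.5,60,114);BAR=cub(-44,-26,-13,13,137,155);STEM=cub(-41,-29,-6,6,114,146)
def place(P,q):
    c,s=np.cos(q[2]),np.sin(q[2]);return P@np.array([[c,-s,0],[s,c,0],[0,0,1]]).T+[q[0],q[1],0]
def render(parts,q,k):
    m=np.zeros((480*4,640*4),np.uint8)
    for P in parts:
        h=cv2.convexHull(((proj(place(P,q),k)+.5)*4).astype(np.int32));cv2.fillConvexPoly(m,h,1)
    return m
E
python3 - <<'E'
from h import *
from scipy.optimize import minimize
ks={c:vision.calibration(c) for c in("scene","side")}
pix={"scene":(335,245),"side":(310,245)};ms={};ims={}
for c in ks:
    ims[c]=vision.snapshot(c)
    for n in("switch_box","guard"):
        for d in finder.silhouettes(n,c):
            b=d["box"]
            if b[0]<pix[c][0]<b[2] and b[1]<pix[c][1]<b[3]:
                ms[c,n]=cv2.resize(d["region"].astype(np.uint8),None,fx=4,fy=4,interpolation=0);print(c,n,np.round(b),d["p"],d["region"].sum());break
def ray(c,u,z):
    k=ks[c];f=240/np.tan(np.radians(k["fovy"])/2);M=k["world_from_camera"]
    d=M[:3,:3]@[(u[0]-k["cx"])/f,(u[1]-k["cy"])/f,1];return M[:3,3]+d*(z-M[2,3])/d[2]
p0=(ray("scene",pix["scene"],.08)+ray("side",(308,255),.08))/2;print("p0",p0,ray("scene",pix["scene"],.08),ray("side",(308,255),.08))
parts={"switch_box":[BOX,HOOD,BAR,STEM],"guard":[HOOD,BAR,STEM]}
def cost(q,keys):
    t=0
    for c,n in keys:
        a=render(parts[n],q,ks[c]);b=ms[c,n];t+=1-(a&b).sum()/(a|b).sum()
    return t/len(keys)
best={}
for nm,keys in (("all",list(ms)),("box",[k for k in ms if k[1]=="switch_box"]),("guard",[k for k in ms if k[1]=="guard"]),("scene",[k for k in ms if k[0]=="scene"]),("side",[k for k in ms if k[0]=="side"])):
    if not keys: continue
    R=[]
    for y in(-.3,0,.3):
        s=np.array([p0[0],p0[1],y]);S=np.array([s,s+[.02,0,0],s+[0,.02,0],s+[0,0,.15]])
        R.append(minimize(cost,s,(keys,),method="Nelder-Mead",options=dict(initial_simplex=S,xatol=3e-4,fatol=1e-4)))
    b=min(R,key=lambda o:o.fun);best[nm]=b.x;print(nm,np.round(b.x,4),round(b.fun,4))
q=best["all"];out=[]
for c in ks:
    im=cv2.resize(ims[c][:,:,::-1],None,fx=4,fy=4,interpolation=cv2.INTER_CUBIC)
    for P in(BOX,HOOD,BAR):
        h=((proj(place(P,q),ks[c])+.5)*4).astype(np.int32)
        for i in range(8):
            for j in range(i):
                if (np.abs(P[i]-P[j])>1e-9).sum()==1: cv2.line(im,tuple(map(int,h[i])),tuple(map(int,h[j])),(0,255,255),1)
    u,v=[int(4*x) for x in pix[c]];out.append(im[v-220:v+240,u-190:u+210])
cv2.imwrite("pics/fit.png",np.hstack(out))
E
```

```text
scene switch_box [295. 206. 380. 293.] 0.63 4856
scene guard [303. 203. 371. 269.] 0.58 2438
side switch_box [265. 219. 350. 298.] 0.82 4532
side guard [277. 220. 336. 280.] 0.58 2737
p0 [ 0.48976361 -0.11331813  0.08      ] [ 0.49780664 -0.13103227  0.08      ] [ 0.48172057 -0.09560398  0.08      ]
all [ 0.4834 -0.1125 -0.0438] 0.0723
box [ 0.4839 -0.113  -0.0527] 0.0598
guard [ 0.4833 -0.1124 -0.0461] 0.0832
scene [ 0.4859 -0.1144 -0.0328] 0.0914
side [ 0.4825 -0.1119 -0.0417] 0.0356
```

View pics/fit.png

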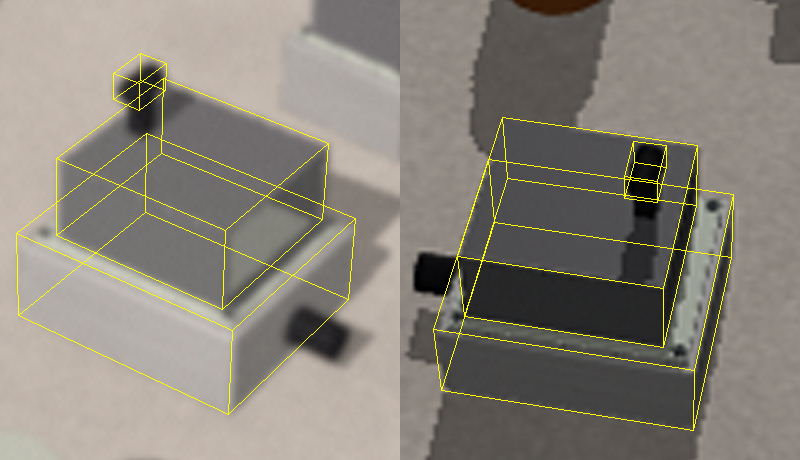

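The crop shows the larger grey box. The model lines up with it in both views, with the black handle at crop (142,88) in scene and (647,170) in side. The pose is about (0.483, -0.112), yaw -0.044, so the handle is near (0.448, -0.1105, 0.146). Now I move above it.

>>> send_rows(moves=[[0.5,1,0,0,0,-0.8],[1,2,0,0,0,-1.6],[1.6,3,0,0,0,-2.4],[2.1,4,0,0,0,-3.2],[2.6,5,0,0,0,-3.6]], grip=0, force=20)

```text
t: 1.2
position: [0.2798, -0.4242, 0.4049]
tcp_rot: [1.0, -0.022, 0.0, 0.0]
force: [0.6, 0.6, -0.6]
width: 0.0921
finger_force: 0.0
```

>>> send_rows(moves=[[0.5,1,0,0,0,0],[1,2,0,0,0,0],[1.6,3,0,0,0,0],[2.1,4,0,0,0,0],[2.6,5,0,0,0,0]])

```text
t: 1.7
position: [0.3837, -0.2242, 0.4051]
tcp_rot: [1.0, -0.021, 0.0, 0.0]
force: [0.7, 0.2, 0.7]
width: 0.0916
finger_force: 0.0
```

>>> send_rows(moves=[[0.5,1,0,0,0,0],[1.1,2,0,0,0,0],[1.62,2.88,0,0,0,0],[1.62,2.88,0,0,0,0],[1.62,2.88,0,0,0,0]])

```text
t: 2.2
position: [0.448, -0.1103, 0.4047]
tcp_rot: [1.0, -0.02, -0.0, 0.0]
force: [0.7, 0.0, -0.2]
width: 0.0918
finger_force: 0.0
```

```bash
python3 - <<'E'
from h import *
k=vision.calibration("wrist");im=vision.snapshot("wrist")[:,:,::-1].copy();q=(.483,-.112,-.044)
for P in(BOX,HOOD,BAR):
    h=proj(place(P,q),k).astype(int)
    for i in range(8):
        for j in range(i):
            if (np.abs(P[i]-P[j])>1e-9).sum()==1: cv2.line(im,tuple(map(int,h[i])),tuple(map(int,h[j])),(0,255,255),1)
cv2.imwrite("pics/w1.png",im)
E
```

```text
(no output)
```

View pics/w1.png

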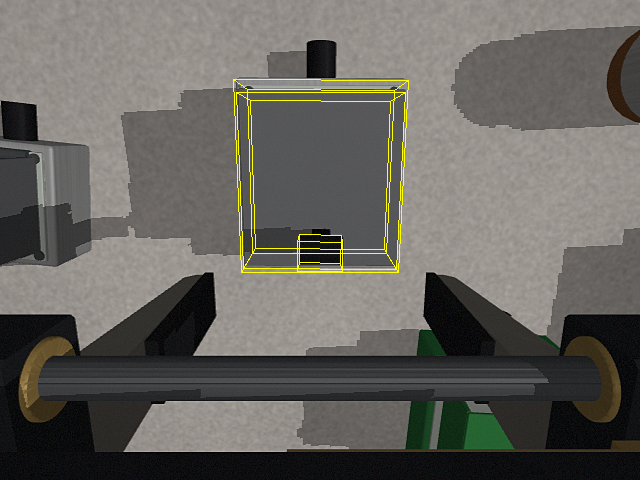

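The overlay matches the wrist view, with the handle at (320,252) midway between the fingers. I descend and grip.

>>> send_rows(moves=[[0,0,-0.6,0,0,0],[0,0,-1.2,0,0,0],[0,0,-1.8,0,0,0],[0,0,-2.2,0,0,0],[0,0,-2.2,0,0,0]])

```text
t: 2.75
position: [0.4464, -0.1123, 0.3149]
tcp_rot: [1.0, -0.022, -0.002, -0.0]
force: [-0.1, -0.2, 1.2]
width: 0.092
finger_force: 0.0
```

>>> send_rows(moves=[[0,0,0,0,0,0],[0,0,0,0,0,0],[0,0,0,0,0,0],[0,0,0,0,0,0],[0,0,0,0,0,0]], grip=255, force=20)

```text
t: 3.25
position: [0.448, -0.1108, 0.3171]
tcp_rot: [1.0, -0.021, 0.0, 0.0]
force: [-0.0, 0.1, 0.1]
width: 0.054
finger_force: 0.0
```

```bash
python3 - <<'E'
import numpy as np
R=np.hypot(95,86);a0=np.arctan2(86,95)
def p(g): return np.array([-R*np.cos(a0+g)*np.cos(-.044),-R*np.cos(a0+g)*np.sin(-.044),R*np.sin(a0+g)])/40
G=np.arange(0,1.76,.115)
for i in range(0,15,5):
    print([np.round(p(G[i+j])-p(G[i]),2).tolist() for j in range(1,6)],G[i+5])
E
```

```text
[[0.26, -0.01, 0.26], [0.55, -0.02, 0.48], [0.87, -0.04, 0.68], [1.2, -0.05, 0.83], [1.55, -0.07, 0.95]] 0.5750000000000001
[[0.36, -0.02, 0.07], [0.73, -0.03, 0.11], [1.09, -0.05, 0.1], [1.46, -0.06, 0.04], [1.81, -0.08, -0.05]] 1.1500000000000001
[[0.34, -0.02, -0.13], [0.67, -0.03, -0.31], [0.97, -0.04, -0.52], [1.25, -0.05, -0.76], [1.5, -0.07, -1.03]] 1.725
```

>>> send_rows(moves=[[0,0,0,0,0,0],[0,0,0,0,0,0],[0,0,0,0,0,0],[0,0,0,0,0,0],[0,0,0,0,0,0]])

```text
t: 3.75
position: [0.4479, -0.111, 0.3167]
tcp_rot: [1.0, -0.021, -0.0, 0.0]
force: [-0.0, -1.1, -0.0]
width: 0.026
finger_force: 20.0
```

Width is 26 mm and grip force 20 N, so the handle is held. I swing the guard along its arc.

>>> send_rows(moves=[[0.26,-0.01,0.26,0,0,0],[0.55,-0.02,0.48,0,0,0],[0.87,-0.04,0.68,0,0,0],[1.2,-0.05,0.83,0,0,0],[1.55,-0.07,0.95,0,0,0]])

```text
t: 4.25
position: [0.5093, -0.1137, 0.3544]
tcp_rot: [1.0, -0.021, -0.002, 0.0]
force: [-1.8, -0.1, -2.1]
width: 0.0256
finger_force: 20.0
```

>>> send_rows(moves=[[0.36,-0.02,0.07,0,0,0],[0.73,-0.03,0.11,0,0,0],[1.09,-0.05,0.1,0,0,0],[1.46,-0.06,0.04,0,0,0],[1.81,-0.08,-0.05,0,0,0]])

```text
t: 4.75
position: [0.5829, -0.1169, 0.3533]
tcp_rot: [1.0, -0.021, -0.0, 0.0]
force: [-1.6, -1.0, 3.3]
width: 0.0255
finger_force: 20.0
```

>>> send_rows(moves=[[0.34,-0.02,-0.13,0,0,0],[0.67,-0.03,-0.31,0,0,0],[0.97,-0.04,-0.52,0,0,0],[1.25,-0.05,-0.76,0,0,0],[1.5,-0.07,-1.03,0,0,0]])

```text
t: 5.25
position: [0.6439, -0.1196, 0.3118]
tcp_rot: [1.0, -0.021, 0.002, 0.0]
force: [2.6, -0.7, 4.1]
width: 0.0257
finger_force: 20.0
```

>>> send_rows(moves=[[0,0,0,0,0,0],[0,0,0,0,0,0],[0,0,0,0,0,0],[0,0,0,0,0,0],[0,0,0,0,0,0]], grip=0)

```text
t: 5.75
position: [0.6421, -0.1196, 0.3118]
tcp_rot: [1.0, -0.021, 0.0, 0.0]
force: [-0.2, -0.3, -0.3]
width: 0.0637
finger_force: 0.0
```

>>> send_rows(moves=[[0,0,0,0,0,0],[0,0,0,0,0,0],[0,0,0.8,0,0,0],[0,0,1.6,0,0,0],[0,0,2.4,0,0,0]])

```text
t: 6.25
position: [0.6421, -0.1195, 0.4085]
tcp_rot: [1.0, -0.021, -0.0, -0.0]
force: [-0.9, -0.3, 0.7]
width: 0.0922
finger_force: 0.0
```

>>> send_rows(moves=[[-1,-0.3,0.2,0,0,0],[-2,-0.6,0.2,0,0,0],[-3,-0.9,0.2,0,0,0],[-4,-1.2,0,0,0,0],[-4.3,-1.3,0,0,0,0]], grip=255, force=40)

```text
t: 6.75
position: [0.4665, -0.1729, 0.4069]
tcp_rot: [1.0, -0.022, -0.002, 0.0]
force: [0.4, 0.5, -0.5]
width: 0.0541
finger_force: 0.0
```

```bash
python3 - <<'E'
from h import *
from station import readout
o=[]
for c,u in(("side",(300,240)),("wrist",None)):
    im=vision.snapshot(c)[:,:,::-1].copy();k=vision.calibration(c)
    for P in (cub(-75,75,-65,65,60,60),cub(-10,-10,0,0,60,60),cub(-10,-10,-19,-19,95,95)):
        for p in proj(place(P,(.483,-.112,-.044)),k): cv2.circle(im,tuple(map(int,p)),1,(0,255,255),-1)
    o.append(cv2.resize(im[160:310,220:370],(480,480),interpolation=cv2.INTER_CUBIC) if u else im[:,120:440])
cv2.imwrite("pics/t1.png",np.hstack(o));s=readout.get_state();print(s["position"],s["width"],s["force"])
E
```

```text
[ 0.46909142 -0.17242087  0.40799644] 0.0455561954246223 [ 0.90617657 -0.39319705  1.68930957]
```

View pics/t1.png

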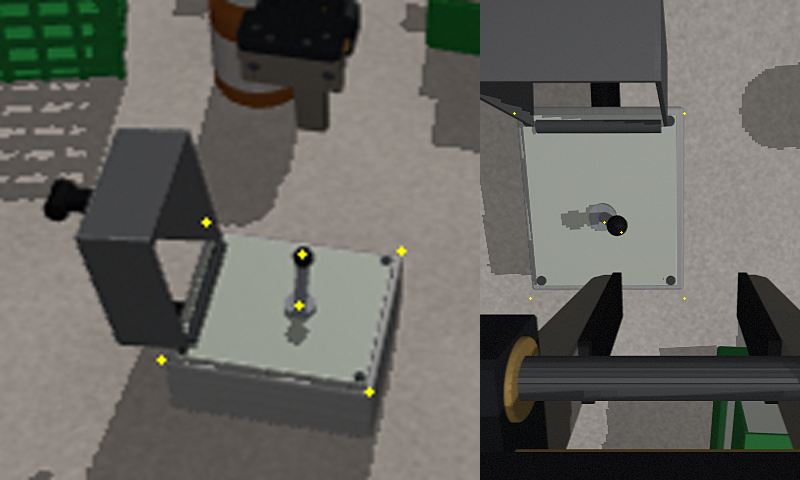

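The guard is well open with the panel clear. The toggle ball at left crop (303,256) sits where predicted, leaning right. I lower the closed fingers on its right side.

>>> send_rows(moves=[[0,-0.1,0,0,0,0],[0,-0.1,-0.5,0,0,0],[0,-0.1,-1.0,0,0,0],[0,-0.1,-1.5,0,0,0],[0,-0.1,-2,0,0,0]])

```text
t: 7.35
position: [0.4722, -0.175, 0.3268]
tcp_rot: [1.0, -0.02, 0.001, -0.0]
force: [0.7, -0.5, 0.1]
width: 0.0059
finger_force: 0.0
```

>>> send_rows(moves=[[0,0,-0.5,0,0,0],[0,0,-1,0,0,0],[0,0,-1.4,0,0,0],[0,0,-1.4,0,0,0],[0,0,-1.4,0,0,0]])

```text
t: 7.85
position: [0.4716, -0.1751, 0.2714]
tcp_rot: [1.0, -0.02, 0.0, -0.0]
force: [-1.4, 0.0, 0.6]
width: 0.0003
finger_force: 0.0
```

>>> send_rows(moves=[[0.01,0.3,0,0,0,0],[0.02,0.55,0,0,0,0],[0.03,0.8,0,0,0,0],[0.04,1.0,0,0,0,0],[0.05,1.2,0,0,0,0]])

```text
t: 8.35
position: [0.4725, -0.1269, 0.272]
tcp_rot: [1.0, -0.021, 0.001, 0.0]
force: [-0.1, -1.6, 2.0]
width: 0.0004
finger_force: 1.1
```

>>> send_rows(moves=[[0,0.06,0,0,0,0],[0,0.12,0,0,0,0],[0,0.18,0,0,0,0],[0,0.22,0,0,0,0],[0,0.22,0,0,0,0]])

```text
t: 8.85
position: [0.4722, -0.1188, 0.2713]
tcp_rot: [1.0, -0.021, -0.0, -0.0]
force: [0.1, -1.5, 0.0]
width: 0.0003
finger_force: 0.7
```

Only about 1.5 N so far, so the lever is not at its stop. I creep on.

>>> send_rows(moves=[[0,0.04,0,0,0,0],[0,0.08,0,0,0,0],[0,0.12,0,0,0,0],[0,0.12,0,0,0,0],[0,0.12,0,0,0,0]])

```text
t: 9.35
position: [0.472, -0.1149, 0.2714]
tcp_rot: [1.0, -0.021, -0.0, 0.001]
force: [1.0, -4.8, -0.5]
width: 0.0005
finger_force: 2.2
```

>>> send_rows(moves=[[0,0.03,0,0,0,0],[0,0.06,0,0,0,0],[0,0.08,0,0,0,0],[0,0.08,0,0,0,0],[0,0.08,0,0,0,0]])

```text
t: 9.85
position: [0.472, -0.1139, 0.2714]
tcp_rot: [1.0, -0.022, -0.0, 0.002]
force: [0.1, -12.1, -2.1]
width: 0.0006
finger_force: 4.7
```

The force is 12 N and the tool has stalled, so the lever is on its hard stop. I back off, rise and check.

>>> send_rows(moves=[[0,-0.3,0,0,0,0],[0,-0.6,0,0,0,0],[0,-0.7,0.9,0,0,0],[0,-0.7,1.9,0,0,0],[0,-0.7,2.9,0,0,0]])

```text
t: 10.35
position: [0.472, -0.1388, 0.3885]
tcp_rot: [1.0, -0.021, -0.001, -0.001]
force: [0.5, -0.4, 0.2]
width: 0.0006
finger_force: 0.0
```

>>> send_rows(moves=[[0,-0.5,0.5,0,0,0],[0,-0.8,0.5,0,0,0],[0,-0.8,0.5,0,0,0]], grip=0, force=20)

```text
t: 10.65
position: [0.4718, -0.1724, 0.4071]
tcp_rot: [1.0, -0.022, -0.0, 0.0]
force: [-0.1, 0.5, -0.2]
width: 0.0221
finger_force: 0.0
```

```bash
python3 - <<'E'
from h import *
from station import readout
q=(.483,-.112,-.044);o=[]
R=np.hypot(95,86);a0=np.arctan2(86,95)
hp=lambda g:np.array([[60-R*np.cos(a0+g),0,60+R*np.sin(a0+g)]])/1000
for c in("side","wrist"):
    im=vision.snapshot(c)[:,:,::-1].copy();k=vision.calibration(c)
    P=place(np.vstack([cub(-10,-10,19,19,95,95)[:1],hp(1.6),hp(1.725)]),q)
    if c=="side": im=im[160:310,220:370];im=cv2.resize(im,(480,480),interpolation=cv2.INTER_CUBIC);off=np.array([220,160]);s=3.2
    else: im=im[:,120:440].copy();off=np.array([120,0]);s=1
    for p in (proj(P,k)-off)*s: cv2.circle(im,tuple(map(int,p)),2,(0,255,255),-1)
    o.append(im)
cv2.imwrite("pics/t2.png",np.hstack(o));s=readout.get_state();print(s["t"],s["position"],s["width"],s["force"])
E
```

```text
10.75 [ 0.47177935 -0.1705085   0.40596162] 0.030259853576552732 [-0.20137064 -0.87111795 -0.51085371]
```

View pics/t2.png

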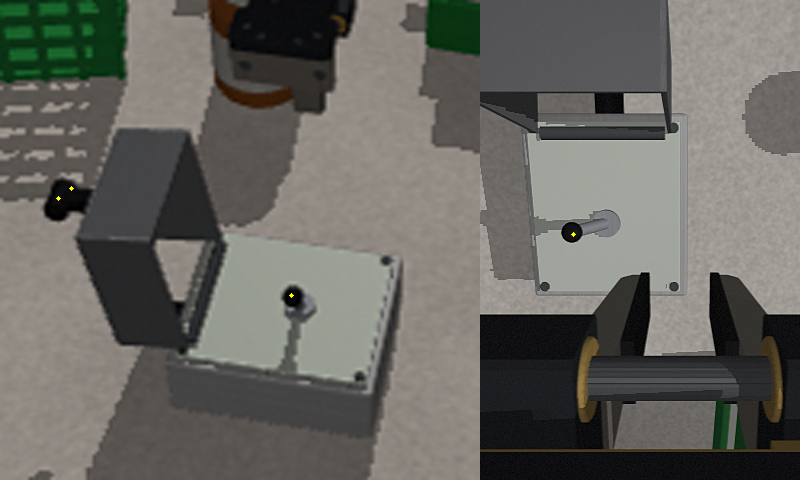

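The toggle is at its far stop: the ball sits on the predicted point at left crop (291,296). The handle is at about 1.72 rad. I regrasp it.

>>> send_rows(moves=[[1,0.3,0.2,0,0,0],[2,0.6,0.2,0,0,0],[3,0.9,0.2,0,0,0],[4,1.2,0.2,0,0,0],[4.27,1.3,0,0,0,0]], grip=0)

```text
t: 11.25
position: [0.6461, -0.1152, 0.4058]
tcp_rot: [1.0, -0.018, 0.0, -0.002]
force: [-1.2, 0.0, -0.6]
width: 0.0705
finger_force: 0.0
```

>>> send_rows(moves=[[0,0,0,0,0,0],[0,0,0,0,0,0],[0,0,0,0,0,0]])

```text
t: 11.55
position: [0.6419, -0.1195, 0.4073]
tcp_rot: [1.0, -0.021, -0.001, 0.0]
force: [0.3, -0.2, 0.3]
width: 0.0916
finger_force: 0.0
```

>>> send_rows(moves=[[0,0,-0.7,0,0,0],[0,0,-1.4,0,0,0],[0,0,-2.0,0,0,0],[0,0,-2.38,0,0,0],[0,0,-2.38,0,0,0]])

```text
t: 12.05
position: [0.6418, -0.1195, 0.3106]
tcp_rot: [1.0, -0.021, -0.002, -0.0]
force: [-0.3, -0.2, -0.8]
width: 0.0919
finger_force: 0.0
```

>>> send_rows(moves=[[0,0,0,0,0,0],[0,0,0,0,0,0],[0,0,0,0,0,0],[0,0,0,0,0,0],[0,0,0,0,0,0]], grip=255, force=20)

```text
t: 12.55
position: [0.6432, -0.1187, 0.3128]
tcp_rot: [1.0, -0.021, 0.0, 0.0]
force: [-0.1, -1.1, 0.5]
width: 0.054
finger_force: 0.0
```

>>> send_rows(moves=[[0,0,0,0,0,0],[0,0,0,0,0,0],[0,0,0,0,0,0],[0,0,0,0,0,0],[0,0,0,0,0,0]])

```text
t: 13.05
position: [0.6431, -0.1194, 0.3122]
tcp_rot: [1.0, -0.021, -0.0, 0.0]
force: [0.2, -2.2, -0.5]
width: 0.0257
finger_force: 20.0
```

```bash
python3 - <<'E'
import numpy as np
R=np.hypot(95,86);a0=np.arctan2(86,95)
def p(g): return np.array([-R*np.cos(a0+g)*np.cos(-.044),-R*np.cos(a0+g)*np.sin(-.044),R*np.sin(a0+g)])/40
G=np.arange(15,-1,-1)*.115
for i in range(0,15,5):
    print([np.round(p(G[i+j])-p(G[i]),2).tolist() for j in range(1,6)],G[i+5])
E
```

```text
[[-0.25, 0.01, 0.27], [-0.52, 0.02, 0.51], [-0.83, 0.04, 0.72], [-1.15, 0.05, 0.9], [-1.5, 0.07, 1.03]] 1.1500000000000001
[[-0.36, 0.02, 0.09], [-0.72, 0.03, 0.15], [-1.09, 0.05, 0.16], [-1.45, 0.06, 0.12], [-1.81, 0.08, 0.05]] 0.5750000000000001
[[-0.35, 0.02, -0.11], [-0.68, 0.03, -0.27], [-1.0, 0.04, -0.46], [-1.29, 0.06, -0.69], [-1.55, 0.07, -0.95]] 0.0
```

>>> send_rows(moves=[[-0.25,0.01,0.27,0,0,0],[-0.52,0.02,0.51,0,0,0],[-0.83,0.04,0.72,0,0,0],[-1.15,0.05,0.9,0,0,0],[-1.5,0.07,1.03,0,0,0]])

```text
t: 13.55
position: [0.5816, -0.1166, 0.3541]
tcp_rot: [1.0, -0.021, -0.0, 0.001]
force: [0.9, -4.2, -4.5]
width: 0.0257
finger_force: 20.0
```

>>> send_rows(moves=[[-0.36,0.02,0.09,0,0,0],[-0.72,0.03,0.15,0,0,0],[-1.09,0.05,0.16,0,0,0],[-1.45,0.06,0.12,0,0,0],[-1.81,0.08,0.05,0,0,0]])

```text
t: 14.05
position: [0.5098, -0.1134, 0.3568]
tcp_rot: [1.0, -0.021, 0.002, 0.001]
force: [3.5, -5.3, -4.8]
width: 0.0263
finger_force: 20.0
```

>>> send_rows(moves=[[-0.35,0.02,-0.11,0,0,0],[-0.68,0.03,-0.27,0,0,0],[-1.0,0.04,-0.46,0,0,0],[-1.29,0.06,-0.69,0,0,0],[-1.55,0.07,-0.95,0,0,0]])

```text
t: 14.55
position: [0.4473, -0.1106, 0.3187]
tcp_rot: [1.0, -0.021, 0.001, 0.001]
force: [-1.1, -5.9, 2.2]
width: 0.0254
finger_force: 20.0
```

>>> send_rows(moves=[[0,0,-0.03,0,0,0],[0,0,-0.06,0,0,0],[0,0,-0.06,0,0,0]])

```text
t: 14.85
position: [0.4465, -0.1105, 0.3166]
tcp_rot: [1.0, -0.021, -0.002, 0.001]
force: [-8.1, -4.4, 14.3]
width: 0.0258
finger_force: 20.0
```

The guard is seated, with 14 N pushing up at the shut height. I release, then press the handle gently from above to make sure.

>>> send_rows(moves=[[0,0,0,0,0,0],[0,0,0,0,0,0],[0,0,0,0,0,0],[0,0,0,0,0,0],[0,0,0,0,0,0]], grip=0)

```text
t: 15.35
position: [0.4487, -0.1097, 0.315]
tcp_rot: [1.0, -0.021, -0.0, -0.0]
force: [0.1, 0.9, -0.6]
width: 0.0639
finger_force: 0.0
```

>>> send_rows(moves=[[0,0,0,0,0,0],[0,0,0,0,0,0],[0,0,0.5,0,0,0],[0,0,1.2,0,0,0],[0,0,1.5,0,0,0]])

```text
t: 15.85
position: [0.4493, -0.11, 0.3769]
tcp_rot: [1.0, -0.021, 0.001, 0.0]
force: [0.1, 0.7, -0.1]
width: 0.0912
finger_force: 0.0
```

>>> send_rows(moves=[[0,0,0,0,0,0],[0,0,0,0,0,0],[0,0,0,0,0,0],[0,0,0,0,0,0],[0,0,0,0,0,0]], grip=255)

```text
t: 16.35
position: [0.4485, -0.1099, 0.3744]
tcp_rot: [1.0, -0.021, -0.001, -0.0]
force: [-0.3, 0.0, -0.1]
width: 0.0541
finger_force: 0.0
```

>>> send_rows(moves=[[0,0,0,0,0,0],[0,0,0,0,0,0],[0,0,0,0,0,0],[0,0,-0.1,0,0,0],[0,0,-0.2,0,0,0]])

```text
t: 16.85
position: [0.4487, -0.11, 0.3669]
tcp_rot: [1.0, -0.021, 0.0, 0.0]
force: [0.3, -0.8, 0.4]
width: 0.0138
finger_force: 0.0
```

>>> send_rows(moves=[[0,0,0,0,0,0],[0,0,0,0,0,0],[0,0,-0.2,0,0,0],[0,0,-0.4,0,0,0],[0,0,-0.5,0,0,0]])

```text
t: 17.35
position: [0.4484, -0.1099, 0.346]
tcp_rot: [1.0, -0.021, -0.001, -0.0]
force: [0.3, 0.7, -0.3]
width: 0.0005
finger_force: 0.0
```

>>> send_rows(moves=[[0,0,-0.03,0,0,0],[0,0,-0.06,0,0,0],[0,0,-0.09,0,0,0],[0,0,-0.09,0,0,0]])

```text
t: 17.75
position: [0.4485, -0.1098, 0.3451]
tcp_rot: [1.0, -0.021, -0.001, 0.0]
force: [-6.8, 0.5, 17.9]
width: 0.0002
finger_force: 8.8
```

The press gave 18 N at a TCP height of 0.345, which is the shut height. I retreat and take a last look.

>>> send_rows(moves=[[0,0,0.5,0,0,0],[0,0,1.2,0,0,0],[0,-0.8,2,0,0,0],[0,-1.8,2,0,0,0],[0,-2.8,2,0,0,0]])

```text
t: 18.25
position: [0.4489, -0.223, 0.425]
tcp_rot: [1.0, -0.02, 0.001, 0.001]
force: [0.5, 0.2, -0.8]
width: 0.0005
finger_force: 0.0
```

>>> send_rows(moves=[[-0.4,-1,0,0,0,0],[-0.4,-2,0,0,0,0],[-0.4,-3,0,0,0,0],[-0.4,-3,0,0,0,0],[-0.4,-3,0,0,0,0]])

```text
t: 18.75
position: [0.4325, -0.3424, 0.4229]
tcp_rot: [1.0, -0.022, -0.0, -0.0]
force: [-0.3, -0.1, 0.1]
width: 0.0007
finger_force: 0.0
```

```bash
python3 - <<'E'
from h import *
k=vision.calibration("side");im=vision.snapshot("side")[:,:,::-1]
im=cv2.resize(im[180:400,210:400],(570,600)[:2] and (518,600),interpolation=cv2.INTER_CUBIC);s=np.array([518/190,600/220])
for P in(BOX,HOOD,BAR):
    h=((proj(place(P,(.483,-.112,-.044)),k)-[210,180])*s).astype(int)
    for p in h: cv2.circle(im,tuple(map(int,p)),2,(0,255,255),-1)
cv2.imwrite("pics/end.png",im)
E
```

```text
(no output)
```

View pics/end.png

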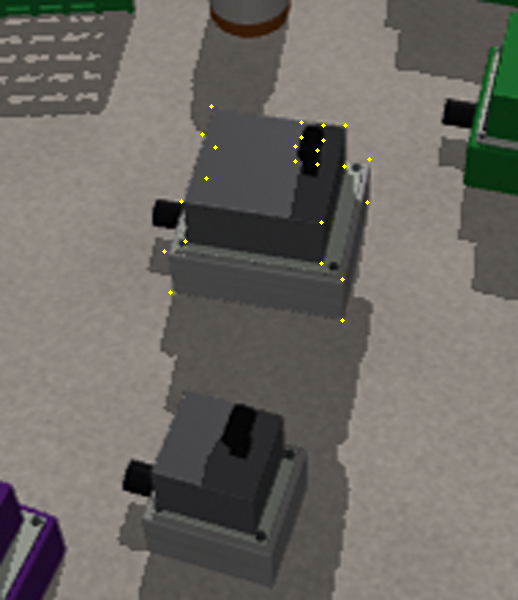

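The large guard is shut flat at crop (265,180), the small guard is still shut at (220,460), and the arm is clear.

```bash
python3 -c "
from station import r
print(r.job_done())"
```

```text
the job is handed in; nothing more can be done
None
```

I switched on the jar sealer at the larger grey box: guard lifted to about 1.72 rad, toggle pushed to its far stop, guard closed again, small box left untouched; handed in at about 19 s of the 56 s allowed, verdict not shown.

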